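# Lay the drilled cores in their cradles

## Robot

A 6-joint arm with a two-finger parallel gripper is mounted at the origin on a cart in front of the work surface, level with it; the furniture and walls round the work are solid. World frame = base frame: x ahead of the robot, y to its left, z up, the work surface at z = 0. Lengths are in mm, angles in rad, forces in N, time in s.
With the tool pointing down it reaches from about 350 to 875 mm from the base axis. Payload 4.2 kg.
Tool frame: the origin (TCP) lies at the very end of the fingers, on their centre line; the grasp point (between the pads) lies arm.hold_point_z behind it (arm.hold_point_z is the distance from the TCP to the grasp point, in mm); z points along the fingers, y is the direction in which the jaws open and shut (so a half turn about z gives the same grasp; the last joint's range is limited). The gripper opens to 85 mm and grips with 20 to 120 N. Pads are 22 mm wide; open, the fingers measure 114 mm over their backs; the gripper's body (76 mm by 85 mm) begins 54 mm behind the grasp point. The pads swing forward as they close: fully open they stand 13 mm farther back than shut.
Start: joints at [-0.928, 0.385, 0.008, 0, -1.194, -0.259], TCP at [234.043, -579.503, 231.312] pointing down, gripper open.
Joint ranges: [-3.14, 3.14], [-1.21, 2.06], [-1.07, 1.41], [-3.16, 2.05], [-2.99, -0.16], [-3.1, 3.1]. Speed limits (rad/s): [2.79, 2.79, 3.14, 3.14, 3.14, 3.14].

## Interface

Orientations are given as a unit quaternion [x, y, z, w].
In Python, from bench import arm gives the robot as it stands.
- The arm moves only by the tool step_arm, never from a script. Its argument "series" is a list of rows, each a list of 6 numbers: the shift along the world's x, y, z scaled (see below), then the turn, a rotation vector about the world's x, y, z scaled (see below). A call has 1 to 12 rows; each row is the pose to reach, as a shift and turn from the pose commanded when the call began; what a row does not reach only later rows make up. The controller multiplies each number of a shift by 400 mm and each number of a turn by pi/2 rad. A row lasts 1/12 s, in which the tool goes at most 41.7 mm and 7.16 degrees, less where a joint would pass 70% of its speed; a pose out of reach is approached as far as the arm can. A call with a number of a shift or a turn outside -1 to 1 is refused whole. A call with a gripper value outside its range is refused whole. "jaw" is the opening, from -1 (shut) to 1 (fully open), set as the call begins (left out, the last holds). The fingers move at their own pace and stop on an object; the grip force is fixed at half the most. Time passes only in rows, so rows that repeat a pose let the fingers close. It gives the time, the measured TCP pose, the force and the opening at its end, in the units of the state.
- arm.read_state(): the state, without advancing time (a new reading comes with each control period).
- arm.get_image(name): name is "scene" or "top"; returns a dict with "image" (420x560x3 uint8, red, green, blue), "camera_matrix" (3x3 intrinsics, pixels), "k1" (the pictures are not rectified: a ray, as slopes to the right and down, at radius r is drawn at 1 + k1 r^2 times it, then the intrinsics apply), "world_from_camera" (4x4, takes a point from camera to world coordinates). Camera axes: x right, y up, looking along -z (the intrinsics and any distortion apply to the point x, -y, -z); pixel columns grow to the right and rows downward; lengths in mm; the calibration is good to about 2 mm. A picture is of the moment at which its call begins. There is no depth.
- arm.job_done(): hands the job in, once; it reports no verdict.
The state is a dict: "clock": time; "joints": joint angles; "joint_vel": joint speeds; "joint_efforts": joint torques, N m; "position": TCP position; "ee_rot": TCP orientation; "contact_force": force on the tool from outside, world axes, zero at the start; "wrist_torque": the same for the moment, N m; "gripper_width": finger opening in mm.
Only numpy, scipy, OpenCV 4.12 (cv2) and the standard library are available. Lean on these libraries where they do the work, as an engineer would, in place of code of your own. Each camera call takes 0.05 s, during which the arm holds its last target.

## Task

Lay each of the three round concrete cores in the wooden cradle made for its size, so that it rests in both saddles with its ends about level with the ends of the cradle and cannot roll. Set the cores down gently, do not drop them or let them roll away, and leave the square mortar cubes where they stand.

Things in the scene. Friction and masses are not known exactly. Their poses are not given: they have to be found in the camera images.
- core_large_center (a point): centre of the large concrete core: a plain round grey cylinder, 52 mm in diameter and 100 mm long, about 500 g, lying on its side on the bench, so this point is 26 mm above what it lies on. x runs along the cylinder's axis (either end may be taken as front); y and z turn with it if it rolls. It rolls easily when pushed sideways.
- cradle_large_seat (a point): where the large core's centre belongs in the large wooden cradle (fixed): 40 mm above the bench, midway along; x along the hollow, z up. Base board 100 mm long (as its core), 61 wide, 10 thick; at each end a 10 mm thick saddle of radius 26 mm, hollow's bottom 14 mm and cheeks 25 mm above the bench; 80 mm open gap between the saddles for fingers beside the core
- core_medium_center (a point): centre of the medium concrete core: a plain round grey cylinder, 42 mm in diameter and 80 mm long, about 260 g, lying on its side on the bench, so this point is 21 mm above what it lies on. x runs along the cylinder's axis (either end may be taken as front); y and z turn with it if it rolls. It rolls easily when pushed sideways.
- cradle_medium_seat (a point): where the medium core's centre belongs in the medium wooden cradle (fixed): 35 mm above the bench, midway along; x along the hollow, z up. Base board 80 mm long (as its core), 53 wide, 10 thick; at each end a 10 mm thick saddle of radius 21 mm, hollow's bottom 14 mm and cheeks 23 mm above the bench; 60 mm open gap between the saddles for fingers beside the core
- core_small_center (a point): centre of the small concrete core: a plain round grey cylinder, 32 mm in diameter and 64 mm long, about 120 g, lying on its side on the bench, so this point is 16 mm above what it lies on. x runs along the cylinder's axis (either end may be taken as front); y and z turn with it if it rolls. It rolls easily when pushed sideways.
- cradle_small_seat (a point): where the small core's centre belongs in the small wooden cradle (fixed): 30 mm above the bench, midway along; x along the hollow, z up. Base board 64 mm long (as its core), 45 wide, 10 thick; at each end a 10 mm thick saddle of radius 16 mm, hollow's bottom 14 mm and cheeks 21 mm above the bench; 44 mm open gap between the saddles for fingers beside the core
- cube_1_center (a point): centre of a 50 mm mortar test cube standing on the bench near the work (25 mm above the bench), about 275 g; not to be moved
- cube_2_center (a point): centre of a 50 mm mortar test cube standing on the bench near the work (25 mm above the bench), about 275 g; not to be moved
- cube_3_center (a point): centre of a 50 mm mortar test cube standing on the bench near the work (25 mm above the bench), about 275 g; not to be moved
Things that resemble listed ones, but are neither listed nor needed, are in the scene too. Leave any red look-alike of the part that bears core_medium_center alone.

How it is judged (in metres and radians):
At the end, for the whole second after the job is handed in: Each core lies at rest in the cradle of its own size: its centre within 12 mm horizontally and 4 mm in height of the cradle's seat point, its axis within 0.15 rad of the hollow's (horizontal distance between core_large_center and cradle_large_seat below 0.012 m and z of core_large_center in the frame of cradle_large_seat between -0.004 and 0.004 m and angle between the x axis of core_large_center and the x axis of cradle_large_seat, either way round below 0.15 rad and linear speed of each of core_large, core_medium, core_small below 0.02 m/s and horizontal distance between core_medium_center and cradle_medium_seat below 0.012 m and z of core_medium_center in the frame of cradle_medium_seat between -0.004 and 0.004 m and angle between the x axis of core_medium_center and the x axis of cradle_medium_seat, either way round below 0.15 rad and horizontal distance between core_small_center and cradle_small_seat below 0.012 m and z of core_small_center in the frame of cradle_small_seat between -0.004 and 0.004 m and angle between the x axis of core_small_center and the x axis of cradle_small_seat, either way round below 0.15 rad); the robot touches nothing.
It fails at once if a core is dropped or let roll away (faster than 0.6 m/s with no finger on it) ((linear speed of core_large above 0.6 m/s and contact force between the fingers and core_large below 0.05 N) or (linear speed of core_medium above 0.6 m/s and contact force between the fingers and core_medium below 0.05 N) or (linear speed of core_small above 0.6 m/s and contact force between the fingers and core_small below 0.05 N)).
It fails at once if a mortar cube is moved by more than 15 mm (distance of any of cube_1_center, cube_2_center, cube_3_center from where it was at the start of the episode above 0.015 m).
It also fails if it takes over 86 s, if anything falls off the work surface, if the arm or the gripper's body presses on something with over 40 N, if the wrist force passes 120 N, or if a joint passes its speed limit or range.

## Working session

There is one attempt and no reset: what is moved stays moved. The work goes in short steps, Python scripts to look and compute and a tool call to move; the robot and the scene stay as the last step left them, time stands still between calls to the robot, and variables do not carry over. Pictures are saved under pics/ and viewed, and the job is handed in when it is done.

Besides the shell and the picture viewer there is one more tool, called after "Emit:" as a command line: name --pt "numbers of a row" for each row, then --argument value for the rest. step_arm: Moves the arm, as the interface text tells. Shifts and turns lie within -1 to 1; 1 stands for 400 mm of shift or pi/2 rad of turn. Its arguments: {"type":"object","properties":{"series":{"type":"array","items":{"type":"array","items":{"type":"number","minimum":-1,"maximum":1}}},"jaw":{"type":"number"}},"required":["series"]}

```bash
mkdir -p pics; ls
python3 - <<'E'
from bench import arm
import cv2,pickle
print(arm.read_state(), arm.hold_point_z)
for n in("scene","top"):
    d=arm.get_image(n); pickle.dump(d,open(f"pics/{n}0.pkl","wb"))
    cv2.imwrite(f"pics/{n}0.png",cv2.cvtColor(d["image"],cv2.COLOR_RGB2BGR)); print(d["camera_matrix"],d["k1"],d["world_from_camera"])
E
```

```text
pics
{'clock': 0.0, 'joints': array([-9.28411373e-01,  3.85568750e-01,  6.64754881e-03, -5.34245034e-04,
       -1.19399794e+00, -2.58602430e-01]), 'joint_vel': array([ 2.41858846e-04,  6.57268660e-05, -8.20724767e-04, -1.04957096e-03,
        2.43613459e-04,  2.61635916e-04]), 'joint_efforts': array([ 1.13143960e-03, -3.92290413e+01,  1.88405871e+01,  4.18619290e+00,
       -4.59891802e-03,  3.94524392e-06]), 'position': array([ 233.83235137, -578.98609539,  230.21749268]), 'ee_rot': array([-1.90618928e-01,  9.81663505e-01,  1.06361746e-03, -2.38639512e-04]), 'contact_force': array([0.21646247, 0.37852466, 0.11892824]), 'wrist_torque': array([0.03359045, 0.07161403, 0.04160818]), 'gripper_width': 85.17695093525187} 18.700000000000003
[[390.87782989   0.         283.42453985]
 [  0.         390.87782989 211.25343589]
 [  0.           0.           1.        ]] -0.06259838101411619 [[ 7.69027012e-01  3.10334115e-01 -5.58829304e-01  1.09598039e+02]
 [-6.39159827e-01  3.61704364e-01 -6.78708088e-01 -8.87731693e+02]
 [-8.49527572e-03  8.79126094e-01  4.76513526e-01  4.69486486e+02]
 [ 0.00000000e+00  0.00000000e+00  0.00000000e+00  1.00000000e+00]]
[[527.41404949   0.         279.58217842]
 [  0.         527.41404949 209.70341193]
 [  0.           0.           1.        ]] -0.18756715362662182 [[-8.05705143e-03  9.90570144e-01 -1.36769421e-01  4.03170203e+02]
 [-9.99966761e-01 -8.15217914e-03 -1.35422322e-04 -3.12555205e+02]
 [-1.24911413e-03  1.36763784e-01  9.90602901e-01  1.28619706e+03]
 [ 0.00000000e+00  0.00000000e+00  0.00000000e+00  1.00000000e+00]]
```

View pics/scene0.png

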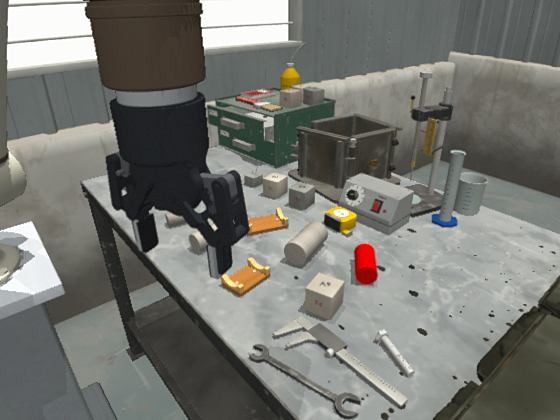

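View pics/top0.png

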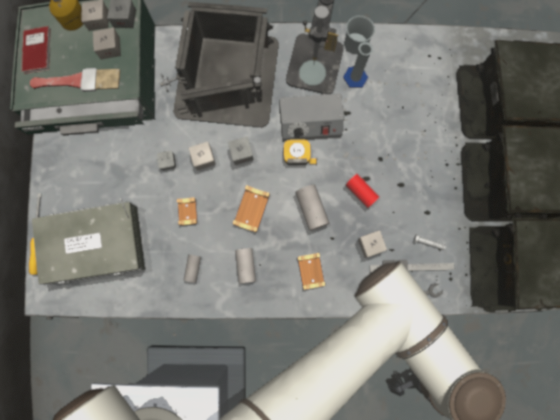

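```bash
cat > h.py <<'E'
import numpy as np,cv2,pickle
def ray(d,uv):
    K=d["camera_matrix"];uv=np.atleast_2d(np.asarray(uv,float))
    k1=d["k1"]
    n=cv2.undistortPoints(uv.reshape(-1,1,2),K,np.array([k1,0,0,0.])).reshape(-1,2)
    v=np.c_[n[:,0],-n[:,1],-np.ones(len(n))]
    T=d["world_from_camera"]; return T[:3,3],v@T[:3,:3].T
def plane(d,uv,z):
    o,v=ray(d,uv); return o+v*((z-o[2])/v[:,2])[:,None]
def proj(d,P):
    T=d["world_from_camera"];c=(np.atleast_2d(P)-T[:3,3])@T[:3,:3]
    x=c[:,0]/-c[:,2];y=-c[:,1]/-c[:,2];f=1+d["k1"]*(x*x+y*y)
    K=d["camera_matrix"];return np.c_[K[0,0]*x*f+K[0,2],K[1,1]*y*f+K[1,2]]
def load(n): return pickle.load(open(f"pics/{n}.pkl","rb"))
def crop(d,name,x0,y0,x1,y1,s):
    cv2.imwrite(name,cv2.cvtColor(cv2.resize(d["image"][y0:y1,x0:x1],None,fx=s,fy=s,interpolation=cv2.INTER_CUBIC),cv2.COLOR_RGB2BGR))
E
python3 - <<'E'
from h import *
d=load("top0");crop(d,"pics/c1.png",150,135,400,300,3.2)
im=d["image"];hsv=cv2.cvtColor(im,cv2.COLOR_RGB2HSV)
for (u,v) in [(312,207),(245,266),(192,268),(252,208),(187,211),(311,271),(280,240),(220,200)]: print((u,v),hsv[v,u],im[v,u])
E
```

```text
(312, 207) [ 16  23 186] [186 178 169]
(245, 266) [ 19  22 187] [187 181 171]
(192, 268) [ 16  23 170] [170 163 155]
(252, 208) [ 14 142 199] [199 138  88]
(187, 211) [ 14 143 198] [198 137  87]
(311, 271) [ 14 143 195] [195 136  86]
(280, 240) [ 20   5 155] [155 154 152]
(220, 200) [ 45   3 156] [155 156 154]
```

View pics/c1.png

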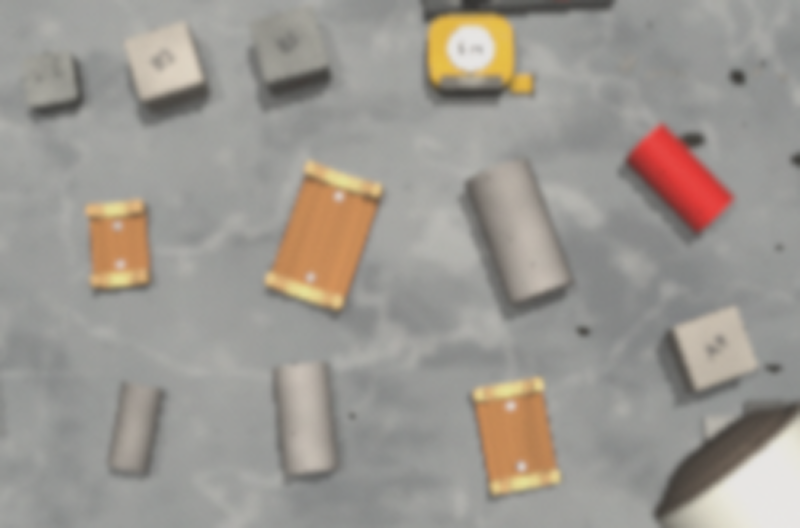

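```bash
cat >> h.py <<'E'
def rects(d,amin=100,core=True,roi=(150,135,400,300)):
    im=d["image"].copy();S=cv2.resize(im,None,fx=4,fy=4,interpolation=cv2.INTER_CUBIC)
    hsv=cv2.cvtColor(S,cv2.COLOR_RGB2HSV);h,s,v=cv2.split(hsv)
    if core: m=((s>13)&(s<60)&(v>90)&(h<28))
    else: m=((s>75)&(h>8)&(h<26)&(v>100))
    m=m.astype(np.uint8)*255
    m=cv2.morphologyEx(m,cv2.MORPH_OPEN,np.ones((9,9)));m=cv2.morphologyEx(m,cv2.MORPH_CLOSE,np.ones((9,9)))
    x0,y0,x1,y1=roi;out=[]
    for c in cv2.findContours(m,cv2.RETR_EXTERNAL,cv2.CHAIN_APPROX_NONE)[0]:
        if cv2.contourArea(c)<amin*16: continue
        b=(cv2.boxPoints(cv2.minAreaRect(c))+.5)/4-.5
        q=b.mean(0)
        if x0<q[0]<x1 and y0<q[1]<y1: out.append((q,b,c))
    return out
def meas(d,b,z):
    P=plane(d,b,z)[:,:2];e=[P[1]-P[0],P[2]-P[1]]
    e2=[P[2]-P[3],P[3]-P[0]]
    L=[np.linalg.norm(a+c)/2 for a,c in zip(e,e2)];i=int(np.argmax(L));a=e[i]+e2[i]
    an=np.degrees(np.arctan2(a[1],a[0])); an=(an+90)%180-90
    return P.mean(0),an,L[i],L[1-i]
E
python3 - <<'E'
from h import *
d=load("top0")
for core in(1,0):
    for q,b,c in rects(d,core=core):
        print(core,q.round(1)); 
        for z in ((16,21,26,40) if core else (10,22,25)): p,a,L,W=meas(d,b,z);print("   z",z,p.round(1),"ang %.1f L %.1f W %.1f"%(a,L,W))
E
```

```text
1 [191.8 268.4]
   z 16 [437.4 -99.3] ang -9.9 L 65.0 W 30.6
   z 21 [ 437.3 -100.1] ang -9.9 L 64.7 W 30.5
   z 26 [ 437.2 -101. ] ang -9.9 L 64.5 W 30.3
   z 40 [ 436.8 -103.3] ang -9.9 L 63.8 W 30.0
1 [245.1 265.3]
   z 16 [ 444.4 -228.3] ang 6.3 L 83.2 W 40.9
   z 21 [ 444.2 -228.7] ang 6.3 L 82.9 W 40.7
   z 26 [ 444.1 -229. ] ang 6.3 L 82.5 W 40.5
   z 40 [ 443.6 -229.9] ang 6.3 L 81.6 W 40.1
1 [372.9 243.6]
   z 16 [ 493.7 -538.2] ang -71.8 L 56.6 W 55.6
   z 21 [ 493.4 -537.3] ang -71.8 L 56.4 W 55.3
   z 26 [ 493.  -536.4] ang -71.8 L 56.2 W 55.1
   z 40 [ 492.  -533.9] ang -71.8 L 55.5 W 54.5
1 [311.6 206.9]
   z 16 [ 585.1 -390.3] ang 19.1 L 108.5 W 53.0
   z 21 [ 584.4 -390. ] ang 19.1 L 108.1 W 52.8
   z 26 [ 583.7 -389.7] ang 19.1 L 107.7 W 52.6
   z 40 [ 581.7 -388.9] ang 19.1 L 106.5 W 52.0
1 [200.8 153.9]
   z 16 [ 720.1 -117.8] ang 16.9 L 57.3 W 56.6
   z 21 [ 718.9 -118.5] ang 16.9 L 57.1 W 56.4
   z 26 [ 717.6 -119.3] ang 16.9 L 56.8 W 56.2
   z 40 [ 714.1 -121.5] ang 16.9 L 56.2 W 55.5
0 [310.7 271. ]
   z 10 [ 429.5 -386.2] ang 9.7 L 80.7 W 53.0
   z 22 [ 429.3 -385.5] ang 9.7 L 79.9 W 52.5
   z 25 [ 429.2 -385.3] ang 9.7 L 79.7 W 52.4
0 [186.8 211.1]
   z 10 [578.  -84.2] ang 4.8 L 66.4 W 45.7
   z 22 [576.4 -86.4] ang 4.8 L 65.8 W 45.3
   z 25 [576.  -86.9] ang 4.8 L 65.6 W 45.2
0 [251.  208.6]
   z 10 [ 583.  -242.6] ang -19.2 L 102.2 W 62.7
   z 22 [ 581.3 -243.3] ang -19.2 L 101.2 W 62.1
   z 25 [ 580.9 -243.4] ang -19.2 L 101.0 W 61.9
0 [299.5 151. ]
   z 10 [ 726.5 -363.1] ang 89.6 L 82.8 W 66.0
   z 22 [ 723.5 -362.7] ang 89.6 L 82.0 W 65.4
   z 25 [ 722.7 -362.5] ang 89.6 L 81.8 W 65.2
```

Emit:
step_arm --pt "0.87 0.47 -0.2 0 0 -0.03" --pt "0.87 0.47 -0.2 0 0 -0.03" --pt "0.87 0.47 -0.2 0 0 -0.03" --pt "0.87 0.47 -0.2 0 0 -0.03" --pt "0.87 0.47 -0.2 0 0 -0.03" --pt "0.87 0.47 -0.2 0 0 -0.03" --pt "0.87 0.47 -0.2 0 0 -0.03" --pt "0.87 0.47 -0.2 0 0 -0.03" --pt "0.87 0.47 -0.2 0 0 -0.03" --pt "0.87 0.47 -0.2 0 0 -0.03" --pt "0.87 0.47 -0.2 0 0 -0.03" --pt "0.87 0.47 -0.2 0 0 -0.03" --jaw 1

```text
clock: 1.1
position: [582.8, -389.9, 149.4]
ee_rot: [-0.169, 0.986, 0.001, -0.001]
contact_force: [-0.3, -0.5, -0.1]
gripper_width: 85.8
```

```bash
cat >> h.py <<'E'
def yang(s):
    from scipy.spatial.transform import Rotation as R
    y=R.from_quat(s["ee_rot"]).as_matrix()[:,1];return np.degrees(np.arctan2(y[1],y[0]))%180
def go(s,x,y,z,a):
    "needed shift/turn in move units; a = wanted jaw-direction angle"
    p=s["position"];da=(a-yang(s)+90)%180-90
    print("pos",p.round(1),"yang %.1f"%yang(s),"F",s["contact_force"].round(1),"w %.1f"%s["gripper_width"],"t %.2f"%s["clock"])
    print("move",((np.array([x,y,z])-p)/400).round(4),"turn z %.4f"%(da/90))
E
python3 - <<'E'
from h import *
from bench import arm
go(arm.read_state(),583.7,-389.7,8,109.1)
for n in("scene","top"):
    d=arm.get_image(n); pickle.dump(d,open(f"pics/{n}1.pkl","wb"))
    if n=="scene": 
        im=cv2.cvtColor(d["image"],cv2.COLOR_RGB2BGR)
        for P in [(583.7,-389.7,26),(444.2,-228.7,21),(437.4,-99.3,16),(581.3,-243.3,14),(429.3,-385.5,14),(576.5,-86.4,14)]:
            q=proj(d,P)[0];cv2.drawMarker(im,tuple(int(i) for i in q),(0,0,255),0,8)
        cv2.imwrite("pics/s1.png",cv2.resize(im[130:340,120:420],None,fx=2.6,fy=2.6))
E
```

```text
pos [ 582.8 -389.9  149.4] yang 109.4 F [-0.3 -0.5 -0.1] w 85.8 t 1.10
move [ 0.0022  0.0005 -0.3536] turn z -0.0038
```

View pics/s1.png

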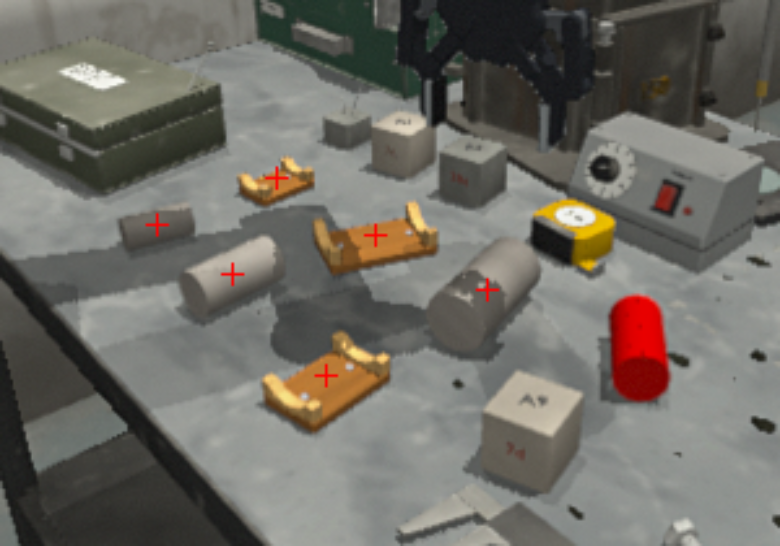

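The scene view agrees with the top view: all six projected centres land on their parts (large core at about (307,241) in raw pixels). Descending on the large core now.

Emit:
step_arm --pt "0.002 0 -0.08 0 0 -0.004" --pt "0.002 0 -0.16 0 0 -0.004" --pt "0.002 0 -0.22 0 0 -0.004" --pt "0.002 0 -0.28 0 0 -0.004" --pt "0.002 0 -0.32 0 0 -0.004" --pt "0.002 0 -0.34 0 0 -0.004" --pt "0.002 0 -0.353 0 0 -0.004" --pt "0.002 0 -0.353 0 0 -0.004" --pt "0.002 0 -0.353 0 0 -0.004"

```text
clock: 1.95
position: [583.2, -392.3, 11.4]
ee_rot: [-0.164, 0.986, -0.001, 0.001]
contact_force: [0.7, -0.2, 0.4]
gripper_width: 85.4
```

Emit:
step_arm --pt "0 0 0 0 0 0" --pt "0 0 0 0 0 0" --pt "0 0 0 0 0 0" --pt "0 0 0 0 0 0" --pt "0 0 0 0 0 0" --pt "0 0 0 0 0 0" --pt "0 0 0 0 0 0" --pt "0 0 0 0 0 0" --pt "0 0 0 0 0 0" --pt "0 0 0 0 0 0" --jaw -1

```text
clock: 2.78
position: [583.4, -391.6, 11.6]
ee_rot: [-0.165, 0.986, -0.001, 0.001]
contact_force: [-0.7, 1.8, 5.8]
gripper_width: 50.7
```

Emit:
step_arm --pt "0 0 0.02 0 0 0" --pt "0 0 0.06 0 0 0" --pt "0 0 0.11 0 0 0" --pt "0 0 0.15 0 0 0" --pt "0 0 0.17 0 0 0" --pt "0 0 0.175 0 0 0" --pt "0 0 0.175 0 0 0"

```text
clock: 3.37
position: [582.4, -391.1, 79.6]
ee_rot: [-0.164, 0.986, 0.001, -0.0]
contact_force: [0.2, 0.3, -5.4]
gripper_width: 50.5
```

Run:
```python
from h import *
from bench import arm
go(arm.read_state(),581.3,-243.3,81,70.8)
```

```text
pos [ 582.4 -391.1   79.6] yang 108.9 F [ 0.2  0.3 -5.4] w 50.5 t 3.37
move [-0.0028  0.3696  0.0036] turn z -0.4233
```

Emit:
step_arm --pt "0 0.02 0 0 0 -0.03" --pt "0 0.06 0 0 0 -0.08" --pt "0 0.12 0 0 0 -0.15" --pt "0 0.19 0 0 0 -0.22" --pt "0 0.25 0 0 0 -0.29" --pt "-0.001 0.31 0 0 0 -0.35" --pt "-0.002 0.345 0 0 0 -0.4" --pt "-0.002 0.365 0 0 0 -0.42" --pt "-0.002 0.369 0 0 0 -0.423" --pt "-0.002 0.369 0 0 0 -0.423" --pt "-0.002 0.369 0 0 0 -0.423" --pt "-0.002 0.369 0 0 0 -0.423"

```text
clock: 4.37
position: [581.7, -244.6, 79.5]
ee_rot: [0.166, 0.986, -0.0, -0.0]
contact_force: [0.6, -0.4, -4.8]
gripper_width: 50.3
```

Run:
```python
from h import *
from bench import arm
go(arm.read_state(),581.3,-243.3,25.6,70.8)
for n in("scene","top"):
    d=arm.get_image(n); pickle.dump(d,open(f"pics/{n}2.pkl","wb"))
crop(load("scene2"),"pics/s2.png",200,130,360,250,4); crop(load("top2"),"pics/t2.png",180,140,340,290,4)
```

```text
pos [ 581.7 -244.6   79.5] yang 70.8 F [ 0.6 -0.4 -4.8] w 50.3 t 4.37
move [-0.001   0.0032 -0.1347] turn z -0.0004
```

View pics/s2.png

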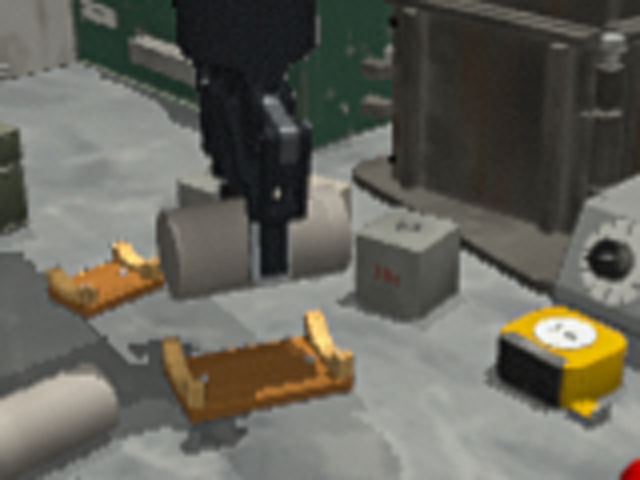

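View pics/t2.png

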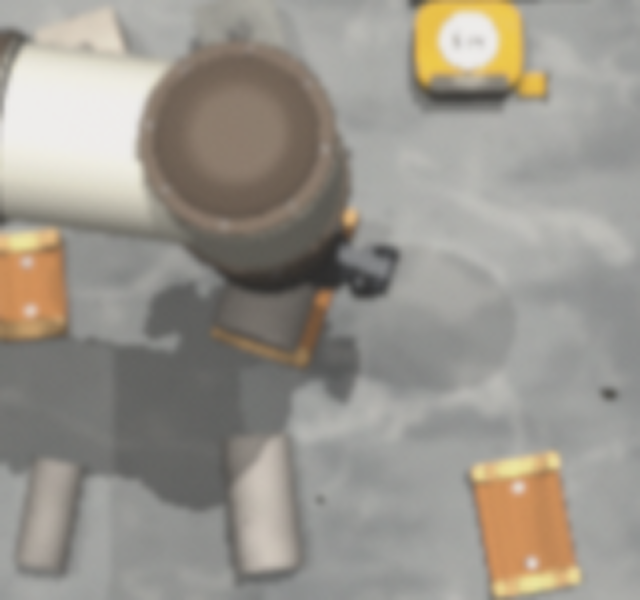

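Run:
```python
from h import *
def draw(n,C,r,L,a,box,s,out):
    d=load(n);x0,y0,x1,y1=box
    im=cv2.cvtColor(cv2.resize(d["image"][y0:y1,x0:x1],None,fx=s,fy=s,interpolation=cv2.INTER_CUBIC),cv2.COLOR_RGB2BGR)
    u=np.array([np.cos(a),np.sin(a),0]);w=np.array([-u[1],u[0],0]);t=np.linspace(0,2*np.pi,40)
    for sg in(-1,1):
        P=C+sg*L/2*u+r*(np.cos(t)[:,None]*w+np.sin(t)[:,None]*np.array([0,0,1]))
        q=((proj(d,P)-[x0,y0]+.5)*s).astype(np.int32);cv2.polylines(im,[q],True,(0,0,255),1)
    cv2.imwrite(out,im)
C=np.array([581.7,-244.6,93.9]);a=np.radians(-19.2)
draw("scene2",C,26,100,a,(200,130,360,250),4,"pics/s2b.png")
draw("top2",C,26,100,a,(180,140,340,290),4,"pics/t2b.png")
```

```text
(no output)
```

View pics/s2b.png

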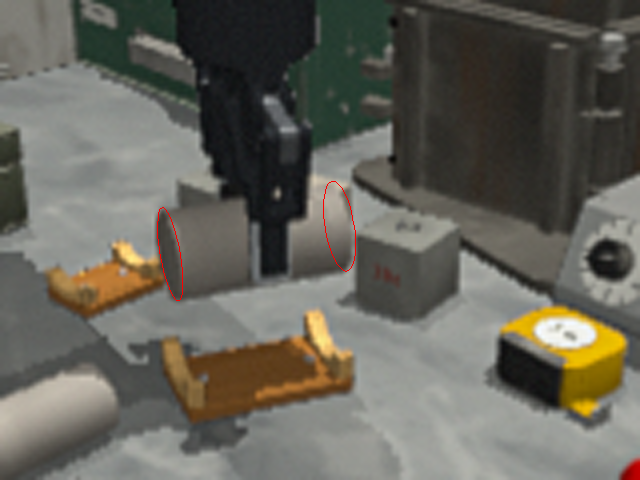

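View pics/t2b.png

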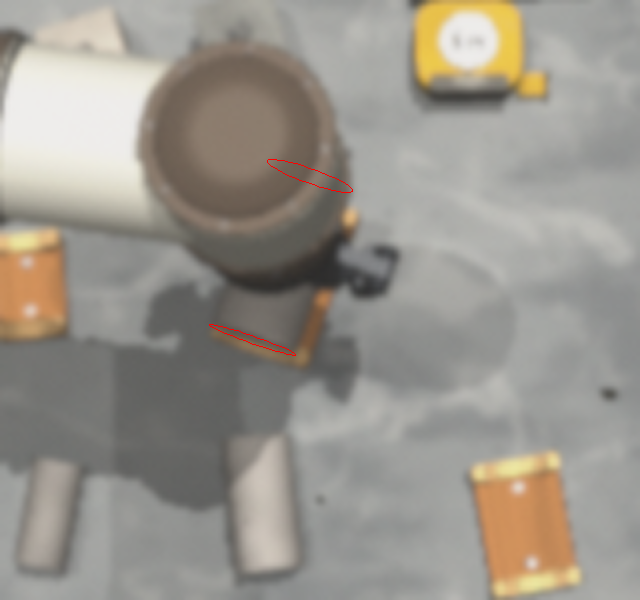

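Emit:
step_arm --pt "-0.001 0.003 -0.02 0 0 0" --pt "-0.001 0.003 -0.05 0 0 0" --pt "-0.001 0.003 -0.08 0 0 0" --pt "-0.001 0.003 -0.1 0 0 0" --pt "-0.001 0.003 -0.11 0 0 0" --pt "-0.001 0.003 -0.12 0 0 0" --pt "-0.001 0.003 -0.126 0 0 0" --pt "-0.001 0.003 -0.13 0 0 0" --pt "-0.001 0.003 -0.133 0 0 0" --pt "-0.001 0.003 -0.133 0 0 0" --pt "-0.001 0.003 -0.133 0 0 0"

```text
clock: 5.38
position: [581.9, -242.8, 27.3]
ee_rot: [0.166, 0.986, -0.0, 0.0]
contact_force: [0.5, -0.7, -4.5]
gripper_width: 50.2
```

Force still shows the core's full weight; creep down.

Emit:
step_arm --pt "0 0 -0.003 0 0 0" --pt "0 0 -0.005 0 0 0" --pt "0 0 -0.007 0 0 0" --pt "0 0 -0.007 0 0 0" --pt "0 0 -0.007 0 0 0"

```text
clock: 5.8
position: [582.1, -242.8, 25.7]
ee_rot: [0.166, 0.986, -0.0, 0.001]
contact_force: [-2.2, 1.9, 6.4]
gripper_width: 50.2
```

Emit:
step_arm --pt "0 0 0 0 0 0" --pt "0 0 0 0 0 0" --pt "0 0 0 0 0 0" --pt "0 0 0 0 0 0" --pt "0 0 0 0 0 0" --pt "0 0 0 0 0 0" --pt "0 0 0 0 0 0" --pt "0 0 0 0 0 0" --jaw 1

```text
clock: 6.47
position: [581.7, -242.7, 24.0]
ee_rot: [0.166, 0.986, -0.0, 0.0]
contact_force: [-0.1, 0.1, 0.3]
gripper_width: 85.5
```

Emit:
step_arm --pt "0 0 0.03 0 0 0" --pt "0 0 0.1 0 0 0" --pt "0 0 0.2 0 0 0" --pt "0 0 0.28 0 0 0" --pt "0 0 0.3 0 0 0"

```text
clock: 6.88
position: [585.1, -243.8, 152.0]
ee_rot: [0.166, 0.986, -0.001, 0.006]
contact_force: [0.4, -0.9, -0.3]
gripper_width: 85.6
```

Run:
```python
from h import *
from bench import arm
go(arm.read_state(),444.2,-228.7,6,96.3)
for n in("scene","top"):
    d=arm.get_image(n); pickle.dump(d,open(f"pics/{n}3.pkl","wb"))
crop(load("scene3"),"pics/s3.png",160,130,360,270,4)
```

```text
pos [ 585.1 -243.8  152. ] yang 70.9 F [ 0.4 -0.9 -0.3] w 85.6 t 6.88
move [-0.3522  0.0379 -0.3649] turn z 0.2817
```

View pics/s3.png

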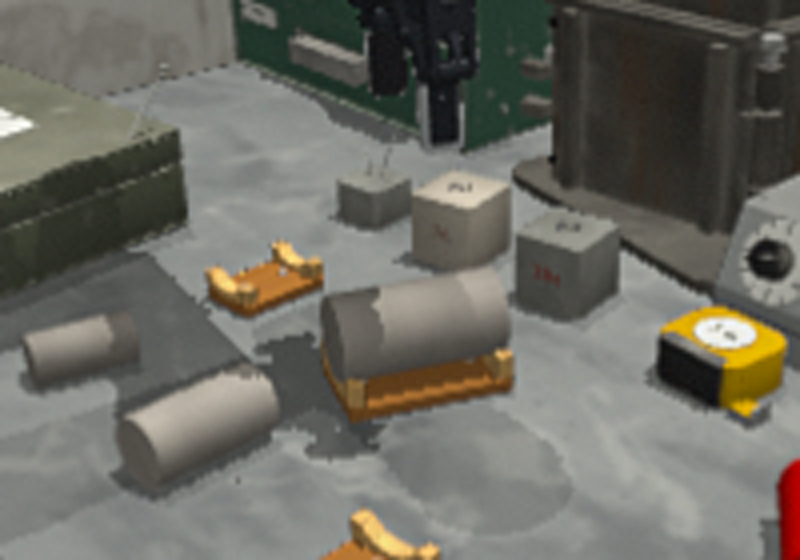

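The large core lies in both saddles of its cradle, ends level. Next the medium core.

Emit:
step_arm --pt "-0.06 0.006 0 0 0 0.06" --pt "-0.14 0.015 0 0 0 0.13" --pt "-0.22 0.024 0 0 0 0.2" --pt "-0.3 0.032 0 0 0 0.26" --pt "-0.335 0.036 0 0 0 0.28" --pt "-0.344 0.036 0 0 0 0.282" --pt "-0.344 0.036 0 0 0 0.282" --pt "-0.344 0.036 0 0 0 0.282" --pt "-0.344 0.036 0 0 0 0.282"

```text
clock: 7.73
position: [445.0, -228.4, 143.7]
ee_rot: [-0.054, 0.999, -0.0, -0.0]
contact_force: [-0.7, -0.5, -0.2]
gripper_width: 85.6
```

Run:
```python
from h import *
from bench import arm
go(arm.read_state(),444.2,-228.7,6,96.3)
```

```text
pos [ 445.  -228.4  143.7] yang 96.2 F [-0.7 -0.5 -0.2] w 85.6 t 7.73
move [-0.0021 -0.0007 -0.3443] turn z 0.0008
```

Emit:
step_arm --pt "-0.002 -0.001 -0.08 0 0 0" --pt "-0.002 -0.001 -0.16 0 0 0" --pt "-0.002 -0.001 -0.22 0 0 0" --pt "-0.002 -0.001 -0.28 0 0 0" --pt "-0.002 -0.001 -0.31 0 0 0" --pt "-0.002 -0.001 -0.33 0 0 0" --pt "-0.002 -0.001 -0.338 0 0 0" --pt "-0.002 -0.001 -0.338 0 0 0" --pt "-0.002 -0.001 -0.338 0 0 0"

```text
clock: 8.48
position: [444.2, -228.8, 9.3]
ee_rot: [-0.055, 0.999, -0.0, 0.001]
contact_force: [0.4, -0.6, -0.6]
gripper_width: 85.3
```

Emit:
step_arm --pt "0 0 0 0 0 0" --pt "0 0 0 0 0 0" --pt "0 0 0 0 0 0" --pt "0 0 0 0 0 0" --pt "0 0 0 0 0 0" --pt "0 0 0 0 0 0" --pt "0 0 0 0 0 0" --pt "0 0 0 0 0 0" --pt "0 0 0 0 0 0" --pt "0 0 0 0 0 0" --pt "0 0 0 0 0 0" --jaw -1

```text
clock: 9.4
position: [443.9, -228.9, 9.9]
ee_rot: [-0.055, 0.999, -0.0, 0.001]
contact_force: [-1.2, -0.7, 5.7]
gripper_width: 40.4
```

Run:
```python
from h import *
from bench import arm
go(arm.read_state(),444.2,-228.7,6,96.3)
```

```text
pos [ 443.9 -228.9    9.9] yang 96.3 F [-1.2 -0.7  5.7] w 40.4 t 9.40
move [ 0.0008  0.0006 -0.0098] turn z 0.0003
```

Emit:
step_arm --pt "0 0 0.02 0 0 0" --pt "0 0 0.06 0 0 0" --pt "0 0 0.11 0 0 0" --pt "0 0 0.14 0 0 0" --pt "0 0 0.15 0 0 0" --pt "-0.002 -0.02 0.15 0 0 0.01" --pt "-0.006 -0.06 0.15 0 0 0.02" --pt "-0.012 -0.13 0.15 0 0 0.03" --pt "-0.02 -0.21 0.15 0 0 0.035" --pt "-0.028 -0.29 0.15 0 0 0.038" --pt "-0.034 -0.35 0.15 0 0 0.038" --pt "-0.037 -0.38 0.15 0 0 0.038"

```text
clock: 10.4
position: [427.4, -382.8, 67.8]
ee_rot: [-0.083, 0.997, 0.0, -0.001]
contact_force: [0.8, 0.7, -3.1]
gripper_width: 40.0
```

Emit:
step_arm --pt "0 -0.01 0 0 0 0" --pt "0 -0.0115 0 0 0 0" --pt "0 -0.0115 0 0 0 0" --pt "0 -0.0115 0 0 0 0"

```text
clock: 10.73
position: [428.3, -384.0, 68.7]
ee_rot: [-0.085, 0.996, 0.0, -0.0]
contact_force: [-0.3, -0.2, -3.0]
gripper_width: 40.1
```

```bash
cat >> h.py <<'E'
def draw(n,C,r,L,adeg,box,s,out):
    d=load(n);x0,y0,x1,y1=box;a=np.radians(adeg);C=np.array(C,float)
    im=cv2.cvtColor(cv2.resize(d["image"][y0:y1,x0:x1],None,fx=s,fy=s,interpolation=cv2.INTER_CUBIC),cv2.COLOR_RGB2BGR)
    u=np.array([np.cos(a),np.sin(a),0]);w=np.array([-u[1],u[0],0]);t=np.linspace(0,2*np.pi,40)
    for sg in(-1,1):
        P=C+sg*L/2*u+r*(np.cos(t)[:,None]*w+np.sin(t)[:,None]*np.array([0,0,1]))
        q=((proj(d,P)-[x0,y0]+.5)*s).astype(np.int32);cv2.polylines(im,[q],True,(0,0,255),1)
    cv2.imwrite(out,im)
E
python3 - <<'E'
from h import *
from bench import arm
s=arm.read_state();go(s,429.3,-385.5,23.9,99.7)
for n in("scene","top"):
    d=arm.get_image(n); pickle.dump(d,open(f"pics/{n}4.pkl","wb"))
p=s["position"]; draw("scene4",p+[0,0,11.1],21,80,yang(s)-90,(180,150,380,300),4,"pics/s4.png")
E
```

```text
pos [ 428.3 -384.    68.7] yang 99.7 F [-0.3 -0.2 -3. ] w 40.1 t 10.73
move [ 0.0024 -0.0037 -0.1119] turn z -0.0002
```

View pics/s4.png

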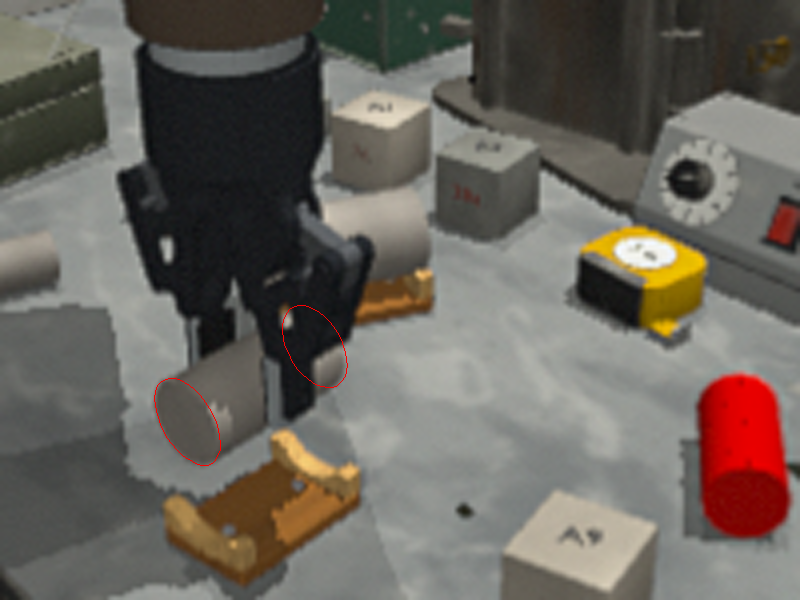

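The predicted core outline matches. Lower it onto the saddles.

Emit:
step_arm --pt "0.002 -0.003 -0.02 0 0 0" --pt "0.002 -0.003 -0.05 0 0 0" --pt "0.002 -0.003 -0.075 0 0 0" --pt "0.002 -0.003 -0.09 0 0 0" --pt "0.002 -0.003 -0.1 0 0 0" --pt "0.002 -0.003 -0.105 0 0 0" --pt "0.002 -0.003 -0.109 0 0 0" --pt "0.002 -0.003 -0.112 0 0 0" --pt "0.002 -0.003 -0.112 0 0 0" --pt "0.002 -0.003 -0.112 0 0 0"

```text
clock: 11.67
position: [429.5, -386.7, 24.5]
ee_rot: [-0.084, 0.996, -0.0, 0.0]
contact_force: [-0.3, -0.1, -3.4]
gripper_width: 39.9
```

Emit:
step_arm --pt "0 0 -0.002 0 0 0" --pt "0 0 -0.004 0 0 0" --pt "0 0 -0.004 0 0 0" --pt "0 0 -0.004 0 0 0"

```text
clock: 12.0
position: [429.6, -386.7, 24.1]
ee_rot: [-0.084, 0.996, -0.0, 0.0]
contact_force: [-1.8, 1.6, 4.3]
gripper_width: 40.0
```

Emit:
step_arm --pt "0 0 0 0 0 0" --pt "0 0 0 0 0 0" --pt "0 0 0 0 0 0" --pt "0 0 0 0 0 0" --pt "0 0 0 0 0 0" --pt "0 0 0 0 0 0" --pt "0 0 0 0 0 0" --pt "0 0 0 0 0 0" --jaw 1

```text
clock: 12.67
position: [429.3, -386.5, 22.4]
ee_rot: [-0.084, 0.996, 0.0, -0.0]
contact_force: [0.1, -1.1, -0.6]
gripper_width: 85.4
```

Emit:
step_arm --pt "0 0 0.03 0 0 0" --pt "0 0 0.1 0 0 0" --pt "0 0 0.18 0 0 0" --pt "0 0 0.26 0 0 0" --pt "0 0 0.3 0 0 0" --pt "0 0 0.3 0 0 0" --pt "0 0 0.3 0 0 0"

```text
clock: 13.25
position: [429.6, -386.5, 143.4]
ee_rot: [-0.084, 0.996, -0.0, 0.001]
contact_force: [-0.4, -0.3, -0.5]
gripper_width: 85.4
```

Run:
```python
from h import *
from bench import arm
go(arm.read_state(),437.4,-99.3,4,80.1)
for n in("scene","top"):
    d=arm.get_image(n); pickle.dump(d,open(f"pics/{n}5.pkl","wb"))
crop(load("scene5"),"pics/s5.png",180,150,380,300,4)
```

```text
pos [ 429.6 -386.5  143.4] yang 99.6 F [-0.4 -0.3 -0.5] w 85.4 t 13.25
move [ 0.0196  0.7181 -0.3485] turn z -0.2172
```

View pics/s5.png

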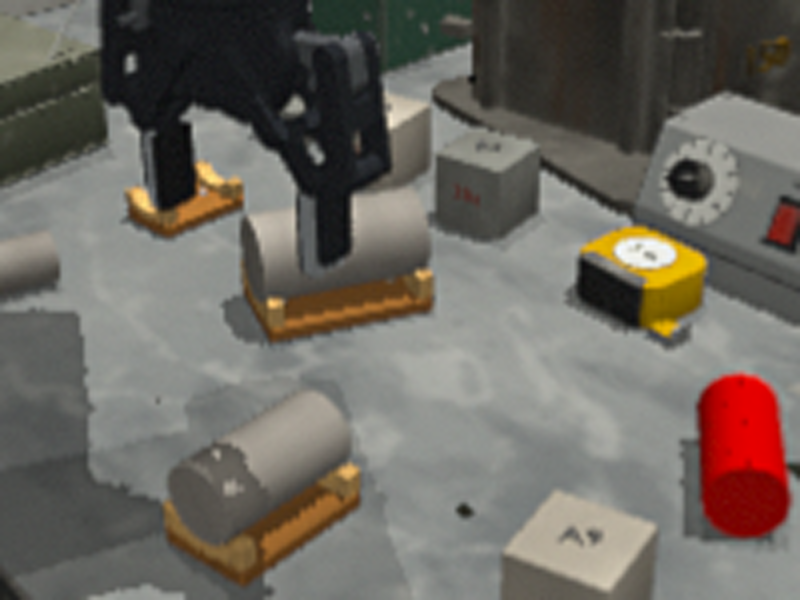

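The medium core sits in its cradle, ends level. Now to the small one.

Emit:
step_arm --pt "0.001 0.05 0 0 0 -0.02" --pt "0.003 0.13 0 0 0 -0.04" --pt "0.006 0.22 0 0 0 -0.07" --pt "0.009 0.31 0 0 0 -0.1" --pt "0.012 0.4 0 0 0 -0.13" --pt "0.015 0.49 0 0 0 -0.16" --pt "0.017 0.58 0 0 0 -0.19" --pt "0.019 0.65 0 0 0 -0.21" --pt "0.0196 0.7 0 0 0 -0.217" --pt "0.0196 0.718 0 0 0 -0.217" --pt "0.0196 0.718 0 0 0 -0.217" --pt "0.0196 0.718 0 0 0 -0.217"

```text
clock: 14.35
position: [436.6, -99.5, 141.7]
ee_rot: [0.086, 0.996, -0.0, -0.001]
contact_force: [0.5, -0.5, -0.7]
gripper_width: 85.5
```

Run:
```python
from h import *
from bench import arm
go(arm.read_state(),437.4,-99.3,5,80.1)
```

```text
pos [436.6 -99.5 141.7] yang 80.2 F [ 0.5 -0.5 -0.7] w 85.5 t 14.35
move [ 0.0019  0.0004 -0.3418] turn z -0.0009
```

Emit:
step_arm --pt "0.002 0 -0.08 0 0 0" --pt "0.002 0 -0.16 0 0 0" --pt "0.002 0 -0.22 0 0 0" --pt "0.002 0 -0.28 0 0 0" --pt "0.002 0 -0.31 0 0 0" --pt "0.002 0 -0.33 0 0 0" --pt "0.002 0 -0.34 0 0 0" --pt "0.002 0 -0.34 0 0 0" --pt "0.002 0 -0.34 0 0 0"

```text
clock: 15.1
position: [438.4, -99.7, 6.9]
ee_rot: [0.086, 0.996, 0.0, 0.0]
contact_force: [-0.1, 0.8, -0.6]
gripper_width: 85.6
```

Emit:
step_arm --pt "0 0 0 0 0 0" --pt "0 0 0 0 0 0" --pt "0 0 0 0 0 0" --pt "0 0 0 0 0 0" --pt "0 0 0 0 0 0" --pt "0 0 0 0 0 0" --pt "0 0 0 0 0 0" --pt "0 0 0 0 0 0" --pt "0 0 0 0 0 0" --pt "0 0 0 0 0 0" --pt "0 0 0 0 0 0" --pt "0 0 0 0 0 0" --jaw -1

```text
clock: 16.1
position: [438.4, -99.2, 7.3]
ee_rot: [0.086, 0.996, 0.0, 0.001]
contact_force: [-0.4, -0.0, 5.8]
gripper_width: 30.1
```

Run:
```python
from h import *
from bench import arm
go(arm.read_state(),576.4,-86.4,5,94.8)
```

```text
pos [438.4 -99.2   7.3] yang 80.2 F [-0.4 -0.   5.8] w 30.1 t 16.10
move [ 0.345   0.032  -0.0057] turn z 0.1626
```

Emit:
step_arm --pt "0 0 0.02 0 0 0" --pt "0 0 0.06 0 0 0" --pt "0 0 0.11 0 0 0" --pt "0 0 0.14 0 0 0" --pt "0 0 0.15 0 0 0" --pt "0.02 0.002 0.15 0 0 0.02" --pt "0.07 0.007 0.15 0 0 0.04" --pt "0.14 0.014 0.15 0 0 0.07" --pt "0.21 0.021 0.15 0 0 0.11" --pt "0.28 0.028 0.15 0 0 0.14" --pt "0.33 0.032 0.15 0 0 0.16" --pt "0.345 0.032 0.15 0 0 0.163"

```text
clock: 17.1
position: [578.8, -86.1, 65.8]
ee_rot: [-0.043, 0.999, -0.0, 0.001]
contact_force: [-0.1, 0.5, -1.2]
gripper_width: 30.0
```

Emit:
step_arm --pt "0 0 0 0 0 0" --pt "0 0 0 0 0 0" --pt "0 0 0 0 0 0" --pt "0 0 0 0 0 0"

```text
clock: 17.43
position: [574.4, -86.7, 66.4]
ee_rot: [-0.042, 0.999, 0.0, -0.001]
contact_force: [-0.3, 0.1, -0.3]
gripper_width: 30.2
```

Run:
```python
from h import *
from bench import arm
s=arm.read_state();go(s,576.4,-86.4,21.3,94.8)
for n in("scene","top"):
    d=arm.get_image(n); pickle.dump(d,open(f"pics/{n}6.pkl","wb"))
p=s["position"]; draw("scene6",p+[0,0,8.7],16,64,yang(s)-90,(160,130,310,240),5,"pics/s6.png")
```

```text
pos [574.4 -86.7  66.4] yang 94.8 F [-0.3  0.1 -0.3] w 30.2 t 17.43
move [ 0.005   0.0007 -0.1128] turn z 0.0003
```

View pics/s6.png

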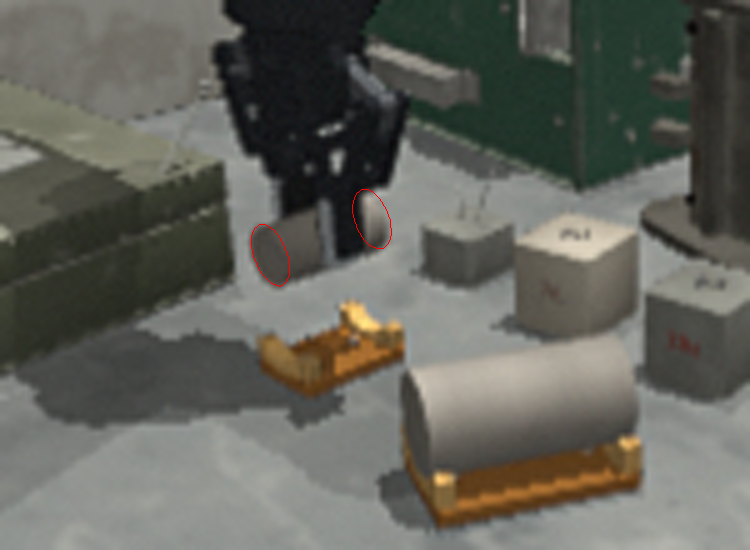

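Emit:
step_arm --pt "0.004 0.001 -0.02 0 0 0" --pt "0.004 0.001 -0.05 0 0 0" --pt "0.004 0.001 -0.075 0 0 0" --pt "0.004 0.001 -0.09 0 0 0" --pt "0.004 0.001 -0.1 0 0 0" --pt "0.004 0.001 -0.105 0 0 0" --pt "0.004 0.001 -0.109 0 0 0" --pt "0.004 0.001 -0.112 0 0 0" --pt "0.004 0.001 -0.112 0 0 0" --pt "0.004 0.001 -0.112 0 0 0"

```text
clock: 18.37
position: [577.8, -85.8, 22.3]
ee_rot: [-0.042, 0.999, 0.0, 0.0]
contact_force: [-1.8, 2.1, 1.6]
gripper_width: 30.2
```

Emit:
step_arm --pt "0 0 -0.002 0 0 0" --pt "0 0 -0.003 0 0 0" --pt "0 0 -0.003 0 0 0" --pt "0 0 -0.003 0 0 0"

```text
clock: 18.7
position: [577.9, -85.7, 22.1]
ee_rot: [-0.042, 0.999, 0.0, 0.001]
contact_force: [-2.8, 3.8, 9.0]
gripper_width: 29.6
```

Emit:
step_arm --pt "0 0 0 0 0 0" --pt "0 0 0 0 0 0" --pt "0 0 0 0 0 0" --pt "0 0 0 0 0 0" --pt "0 0 0 0 0 0" --pt "0 0 0 0 0 0" --pt "0 0 0 0 0 0" --pt "0 0 0 0 0 0" --pt "0 0 0 0 0 0" --jaw 1

```text
clock: 19.45
position: [577.5, -86.1, 20.4]
ee_rot: [-0.042, 0.999, -0.0, -0.0]
contact_force: [-0.1, -0.0, 1.2]
gripper_width: 85.1
```

Emit:
step_arm --pt "0 0 0.03 0 0 0" --pt "0 0 0.1 0 0 0" --pt "0 0 0.18 0 0 0" --pt "0 0 0.26 0 0 0" --pt "0 0 0.34 0 0 0" --pt "0 0 0.42 0 0 0" --pt "-0.1 0 0.45 0 0 0" --pt "-0.2 0 0.45 0 0 0" --pt "-0.3 0 0.45 0 0 0" --pt "-0.4 0 0.45 0 0 0" --pt "-0.4 0 0.45 0 0 0" --pt "-0.4 0 0.45 0 0 0"

```text
clock: 20.45
position: [415.5, -86.3, 201.1]
ee_rot: [-0.042, 0.999, 0.0, 0.001]
contact_force: [1.1, 0.2, 0.7]
gripper_width: 85.6
```

Run:
```python
from h import *
from bench import arm
s=arm.read_state();go(s,576.4,-86.4,21.3,94.8)
for n in("scene","top"):
    d=arm.get_image(n); pickle.dump(d,open(f"pics/{n}7.pkl","wb"))
d=load("top7")
for q,b,c in rects(d):
    print(q.round(1),[(z,meas(d,b,z)[0].round(1),[round(float(v),1) for v in meas(d,b,z)[1:]]) for z in (25,30,35,40)])
crop(load("scene7"),"pics/s7.png",160,130,360,270,4);crop(d,"pics/t7.png",150,135,400,300,3.2)
```

```text
pos [415.5 -86.3 201.1] yang 94.8 F [1.1 0.2 0.7] w 85.6 t 20.45
move [ 4.021e-01 -2.000e-04 -4.495e-01] turn z -0.0002
[379.2 274.8] [(25, array([ 417.8, -549.9]), [2.3, 58.1, 42.8]), (30, array([ 417.8, -549. ]), [2.3, 57.8, 42.6]), (35, array([ 417.7, -548. ]), [2.3, 57.6, 42.4]), (40, array([ 417.7, -547.1]), [2.3, 57.4, 42.3])]
[311.5 270.7] [(25, array([ 429.9, -387.2]), [9.9, 84.0, 40.9]), (30, array([ 429.8, -386.9]), [9.9, 83.7, 40.7]), (35, array([ 429.7, -386.6]), [9.9, 83.4, 40.6]), (40, array([ 429.6, -386.3]), [9.9, 83.0, 40.4])]
[372.6 243.6] [(25, array([ 493. , -535.8]), [-71.0, 57.3, 54.2]), (30, array([ 492.6, -534.9]), [-71.0, 57.0, 54.0]), (35, array([ 492.3, -534. ]), [-71.0, 56.8, 53.8]), (40, array([ 491.9, -533.1]), [-71.0, 56.6, 53.5])]
[184.  210.9] [(25, array([576.4, -80.1]), [4.2, 72.1, 35.4]), (30, array([575.7, -81. ]), [4.2, 71.8, 35.3]), (35, array([575. , -81.9]), [4.2, 71.5, 35.1]), (40, array([574.3, -82.8]), [4.2, 71.2, 35.0])]
[249.2 206.7] [(25, array([ 585.4, -239. ]), [-18.3, 109.4, 57.1]), (30, array([ 584.7, -239.3]), [-18.3, 108.9, 56.8]), (35, array([ 584. , -239.6]), [-18.3, 108.5, 56.6]), (40, array([ 583.3, -239.9]), [-18.3, 108.1, 56.4])]
[200.9 154. ] [(25, array([ 717.8, -119.4]), [17.0, 57.6, 56.2]), (30, array([ 716.6, -120.1]), [17.0, 57.4, 56.0]), (35, array([ 715.3, -120.9]), [17.0, 57.1, 55.8]), (40, array([ 714.1, -121.7]), [17.0, 56.9, 55.6])]
```

View pics/s7.png

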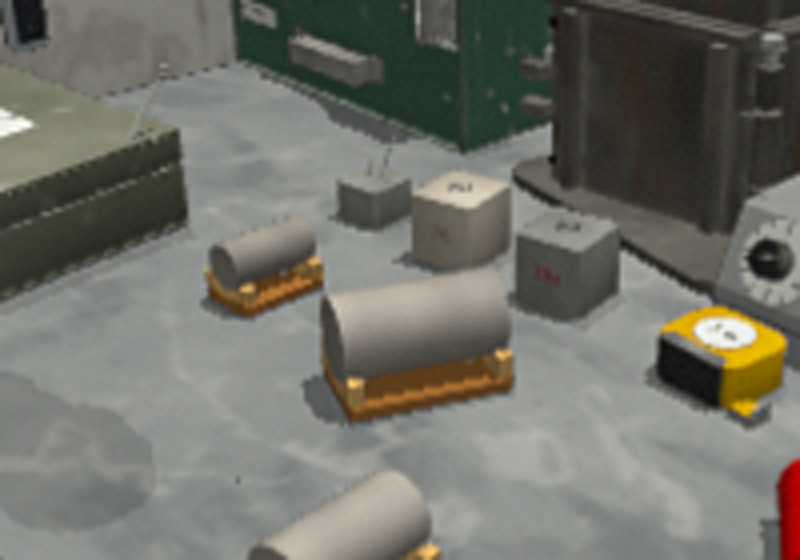

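View pics/t7.png

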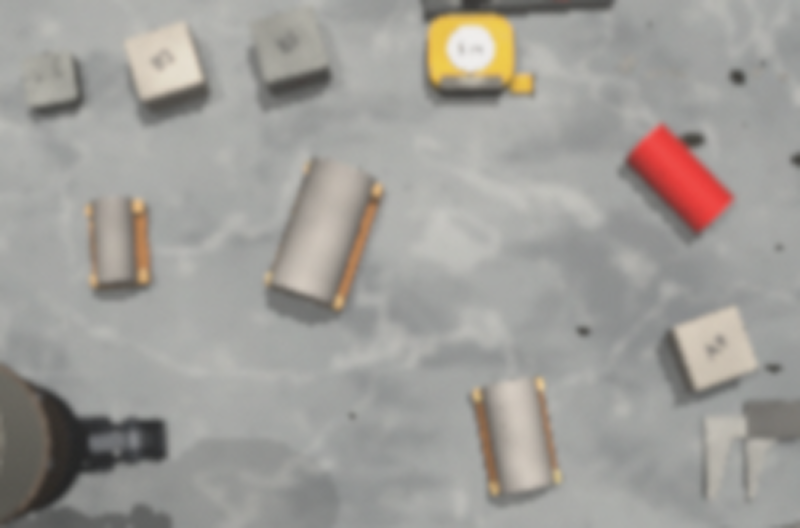

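All three cores are in their saddles and at rest, and the cubes haven't moved. I'll let the arm settle, then hand the job in.

Emit:
step_arm --pt "0 0 0 0 0 0" --pt "0 0 0 0 0 0" --pt "0 0 0 0 0 0" --pt "0 0 0 0 0 0"

```text
clock: 20.88
position: [418.0, -86.1, 200.2]
ee_rot: [-0.042, 0.999, -0.0, -0.0]
contact_force: [-0.1, -0.1, 0.6]
gripper_width: 85.1
```

Run:
```python
from bench import arm
print(arm.job_done())
```

```text
the job is handed in; nothing more can be done
None
```

I set the large, medium and small cores in their own cradles, lowering each until the wrist force showed it resting on the saddles. I then opened the gripper, lifted clear and handed the job in at about 21 s, with the gripper open and touching nothing. No verdict was reported.

**Last checks:** both camera views show every core resting in both saddles with its ends level.
- **Medium core:** it measured about 1 mm and 0.2° from its seat.
- **Large and small cores:** these read about 4 mm and 6 mm off, and about 1° or less in angle. Their measured outlines came out 3–4 mm too wide because some of the wood was counted as core, so I trust these numbers less. When the gripper let go, it was within about 2 mm of each seat. I did not refine the outlines further; both readings are inside the 12 mm limit.
- **Core heights:** I did not measure these in the final images. They rest on the gripper height and contact force at set-down.
- **Mortar cubes:** two of the three re-measured within about 1 mm of where they started. The grey one was not picked up by the colour mask, but looks unmoved by eye.
- **Red look-alike:** it was never touched.

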